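Hold down the belt tensioner of a bench finisher with a pusher

TASK

Pull the wooden-handled brass pusher out of its blue cup and, with its brass tip in the yellow dish of the belt finisher's red tensioner arm, press the arm down past its ratchet click and on until it is close to or at its end stop, so that a new belt could be slipped on. The pawl alone would let it rise too high again, so finish while still gripping the pusher and holding the arm down there with it: put nothing down. Touch the tensioner arm with the pusher only, leave the blue cup standing and do not shift the other things on the bench.

Things in the scene. Friction and masses are not known exactly. Their poses are not given: they have to be found in the camera images.
- pusher_grip (a point): Centre of the pusher's wooden handle, the place to grip: on the axis, 125 mm above the tip, 45 mm below the top. The round pusher, 170 mm long, 110 g, stands loose in the blue cup, perhaps leaning a few degrees: brass rod 14 mm in diameter, 80 mm long, flat-ended, below; light wooden handle 20 mm in diameter, 90 mm long, above. z runs from tip to handle.
- pusher_tip (a point): Centre of the flat end of the pusher's brass rod, its lowest point at the start (it stands on the cup's inner floor, 6 mm above the bench).
- pusher_cup: Blue weighted cup, loose, 0.7 kg: foot 60 mm in diameter, narrow sleeve 36 mm in diameter above it, 70 mm high in all, bore 21 mm in diameter, inner floor at 6 mm. Origin at the centre of its underside, z up. It may stand at the left or the right, in exchange with the grey file cup.
- cup_rim (a point): Centre of the mouth of the blue cup, 70 mm above the bench.
- finisher: Small belt finisher fixed to the bench, belt off: dark steel base 130 (x) by 240 (y) by 12 mm, green web, grey motor on the -x side, black drive wheel, brass pawl at the -y end. Origin at the centre of the underside, z up. The red tensioner arm pivots about a level axis along the machine's x through x 0, y -30, z 105 mm of this frame, and reaches towards +y.
- tensioner (a joint): Red arm's angle, rad: 0 at rest (free end raised 0.30 above level), grows as it is pressed down; level at 0.30; end stop 0.48. Its spring takes 4 N at the dish at rest, 10 N at the stop. A sprung pawl rides up a ratchet tooth from 0.17 (1 to 2 N more) and clicks behind it at 0.30. If let go beyond that, the arm rises and the pawl catches it at 0.29; over 0.36 it is held clear of the pawl.
- push_dish (a point): Centre of the inner floor of the round yellow dish on the red arm (inner diameter 30 mm, rim 5 mm high), where the pusher's tip goes. It lies 85 mm from the pivot along the arm and 10 mm above the arm's centre line, and moves and tilts with the arm: z about 140 mm at rest, 100 mm at the stop. An aluminium idler wheel, 44 mm in diameter, is 47 mm beyond it. Nothing stands over it.
- pusher: The pusher as a whole; its origin is the same point as the tip, z from tip to handle.
- file_cup: Bystander: grey cup of the blue cup's shape holding three fine files with red handles, 161 mm high in all, loose. Origin at the centre of its underside. Leave it alone.
- solder_block: Bystander: reddish ceramic soldering block full of small holes, 75 x 70 x 22 mm, loose. Origin at the centre of its underside. Leave it alone.
- tin: Bystander: closed aluminium tin 60 mm in diameter, 45 mm high, loose. Origin at the centre of its underside. Leave it alone.
Things that resemble listed ones, but are neither listed nor needed, are in the scene too. What is meant by the pusher_cup is not orange or purple, and is the larger of those in its own colour.

How it is judged (in metres and radians):
On the way, in this order (a step that is already met when the one before it is completed fails the run):
1. the pusher is held in the gripper, its tip pulled up clear of the blue cup's rim (z of pusher_tip in the frame of pusher_cup above 0.075 m and contact force between the fingers and pusher above 2 N), for 0.2 s.
2. the pusher presses the arm past its click and clear of the catch (value of joint tensioner above 0.36 rad and contact force between pusher and tensioner above 2 N), for 0.2 s.
At the end, for the whole second after the job is handed in: Ends holding: tensioner arm held down clear of its ratchet catch (joint above 0.36 rad), pressed by the pusher with over 2 N, the tip within 20 mm of the centre of the dish floor, the pusher gripped by the fingers (over 2 N); the blue cup stands upright (within 0.2 rad) on the bench (all of step 2 and contact force between the fingers and pusher above 2 N and distance between pusher_tip and push_dish below 0.02 m and angle between pusher_cup's own z axis and vertical below 0.2 rad and height (world z) of pusher_cup below 0.01 m); the arm keeps its last pose, push and grip.
It fails at once if the robot itself touches the tensioner arm (only the pusher may) (contact force between any of the fingers, the arm and tensioner above 1 N).
It fails at once if the blue cup is tipped over (angle between pusher_cup's own z axis and vertical above 0.5 rad).
It fails at once if a bystander (file cup, soldering block or tin) is shifted by more than 20 mm (distance of any of file_cup, solder_block, tin from where it was at the start of the episode above 0.02 m).
It also fails if it takes over 40 s, if anything falls off the work surface, if the arm or the gripper's body presses on something with over 40 N, if the wrist force passes 120 N, or if a joint passes its speed limit or range.

ROBOT

A 6-joint arm with a two-finger parallel gripper is mounted at the origin on the work surface. World frame = base frame: x ahead of the robot, y to its left, z up, the work surface at z = 0. Lengths are in m, angles in degrees, forces in N, time in s.
With the tool pointing down it reaches from about 0.35 to 0.875 m from the base axis. Payload 4.2 kg.
Tool frame: the origin (TCP) lies where the fingers leave the gripper's body, on its centre line; the fingertips stand 70 mm ahead of it and the grasp point (between the pads) lies 51 mm ahead of it; z points along the fingers, y is the direction in which the jaws open and shut (so a half turn about z gives the same grasp; the last joint's range is limited). The gripper opens to 87 mm and grips with 3 to 60 N. Pads are 19 mm wide; open, the fingers measure 117 mm over their backs; the gripper's body (75 mm by 190 mm) begins 51 mm behind the grasp point.
Start: joints at [80.134, 22.042, 0.453, 0, -68.411, -14.817], TCP at [0.261, 0.568, 0.292] pointing down, gripper open.
Joint ranges: [-179.83, 179.83], [-69.29, 118.12], [-61.27, 80.66], [-181.25, 117.63], [-171.15, -9.14], [-177.46, 177.46]. Speed limits (degrees/s): [159.86, 159.86, 180, 180, 180, 180].

INTERFACE

Orientations are given as a 3x3 rotation matrix whose columns are the frame's x, y, z axes.
In Python, from station import sense, capture, camera_model, finish_job gives the robot as it stands.
- The arm moves only by the shell command python3 -m inch 'ROWS'. ROWS is JSON, a list of rows, each an object with "hand": the closure, from 0 (fully open) to 1 (shut); "slide": the shift along the world's x, y, z in cm, a list of three; "yaw": the turn about the world's z in rad. A call has 1 to 10 rows; each row is the pose to reach, as a shift and turn from the pose commanded when the call began; what a row does not reach only later rows make up. A row lasts 1/8 s, in which the tool goes at most 62.5 mm and 10.7 degrees, less where a joint would pass 70% of its speed; a pose out of reach is approached as far as the arm can. A call with a gripper value outside its range is refused whole. The fingers move at their own pace and stop on an object; the grip force is fixed at half the most. Time passes only in rows, so rows that repeat a pose let the fingers close. It gives the time, the measured TCP pose, the force and the opening at its end, in the units of the state.
- sense(): the state, without advancing time (a new reading comes with each control period).
- capture(name): name is "scene" or "top" or "wrist"; returns the picture (420x560x3 uint8, blue, green, red); there is no depth.
- camera_model(name): a dict with "mtx" (3x3 intrinsics, pixels), "xyz" and "orientation" of the camera in the world; the wrist camera has in their place "tool_from_camera" (4x4, takes a point from camera to tool coordinates, whose origin is the TCP and whose axes are the flange's). Camera axes: x right, y up, looking along -z (the intrinsics and any distortion apply to the point x, -y, -z); pixel columns grow to the right and rows downward; lengths in m; the calibration is good to about 2 mm. A picture is of the moment at which its call begins: read the wrist's pose just before it. camera_model takes no time and is no camera call.
- finish_job(): hands the job in, once; it reports no verdict.
The state is a dict: "time_s": time; "joints": joint angles; "joint_velocities": joint speeds; "effort": joint torques, N m; "tcp_pos": TCP position; "ee_rot": TCP orientation; "wrist_force": force on the tool from outside, world axes, zero at the start; "moment": the same for the moment, N m; "gripper_width": opening from 0.0 (shut) to 1.0 (fully open).
Only numpy, scipy, OpenCV 4.12 (cv2) and the standard library are available. Lean on these libraries where they do the work, as an engineer would, in place of code of your own. Each camera call takes 0.05 s, during which the arm holds its last target. There are 200 camera calls.

## Working session

There is one attempt and no reset: what is moved stays moved. The work goes in short steps, Python scripts to look and compute and a shell command to move; the robot and the scene stay as the last step left them, time stands still between calls to the robot, and variables do not carry over. Pictures are saved under pics/ and viewed, about 8 in all and at most 12, crops included, and the job is handed in when it is done.

```bash
mkdir -p pics
cat > h.py <<'E'
import numpy as np, cv2
from station import sense, capture, camera_model, finish_job
def cam(n, s=None):
    m=camera_model(n); K=np.array(m["mtx"])
    if "tool_from_camera" in m:
        s=s or sense(); T=np.array(m["tool_from_camera"]); R=np.array(s["ee_rot"]); 
        return K, R@T[:3,:3], R@T[:3,3]+np.array(s["tcp_pos"]), m
    return K, np.array(m["orientation"]), np.array(m["xyz"]), m
def ray(c,uv):
    K,R,p,m=c; d=np.linalg.inv(K)@[uv[0],uv[1],1]; d=R@(d*[1,-1,-1]); return p,d/np.linalg.norm(d)
def tri(rs):
    A=0;b=0
    for p,d in rs: P=np.eye(3)-np.outer(d,d);A=A+P;b=b+P@p
    x=np.linalg.solve(A,b); return x,[np.linalg.norm(np.cross(x-p,d)) for p,d in rs]
def proj(c,X):
    K,R,p,m=c; q=(R.T@(np.array(X)-p))*[1,-1,-1]; q=K@q; return q[:2]/q[2]
def atz(r,z): p,d=r; return p+d*(z-p[2])/d[2]
E
python3 - <<'E'
from h import *
for n in("scene","top","wrist"):
    cv2.imwrite(f"pics/{n}0.png",capture(n)); print({k:np.round(v,3).tolist() if not isinstance(v,(str,dict)) else v for k,v in camera_model(n).items()})
E
```

```text
{'mtx': [[433.208, 0.0, 275.042], [0.0, 433.208, 213.082], [0.0, 0.0, 1.0]], 'xyz': [1.04, 0.198, 0.795], 'orientation': [[-0.29, -0.728, 0.621], [0.957, -0.208, 0.204], [-0.019, 0.654, 0.756]]}
{'mtx': [[526.979, 0.0, 283.107], [0.0, 526.979, 203.865], [0.0, 0.0, 1.0]], 'xyz': [0.304, 0.005, 1.436], 'orientation': [[0.023, 0.992, -0.125], [-1.0, 0.022, -0.005], [-0.002, 0.125, 0.992]]}
{'mtx': [[369.672, 0.0, 281.678], [0.0, 369.672, 211.339], [0.0, 0.0, 1.0]], 'tool_from_camera': [[-0.0, 0.964, 0.264, 0.072], [1.0, 0.001, -0.001, -0.001], [-0.001, 0.264, -0.964, -0.093], [0.0, 0.0, 0.0, 1.0]]}
```

View pics/scene0.png

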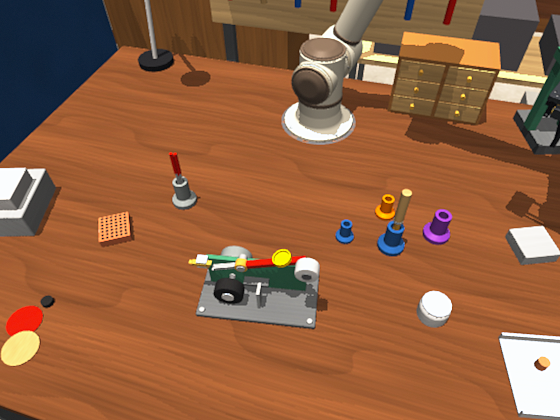

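View pics/top0.png

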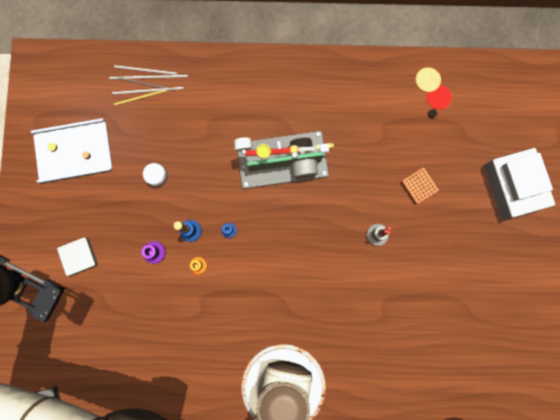

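The scene picture shows the pusher in the blue cup at about (393,230), and the finisher with its yellow dish at (282,258). In the top view, the cup is at (190,230) and the dish at (264,152). I'll enlarge both.

Run:
```python
from h import *
a=cv2.imread("pics/scene0.png");b=cv2.imread("pics/top0.png")
z=lambda i,x,y,w,h:cv2.resize(i[y:y+h,x:x+w],(400,300),interpolation=cv2.INTER_CUBIC)
cv2.imwrite("pics/crop1.png",np.vstack([np.hstack([z(a,350,180,100,75),z(a,240,235,100,75)]),np.hstack([z(b,150,195,100,75),z(b,235,120,100,75)])]))
```

```text
(no output)
```

View pics/crop1.png

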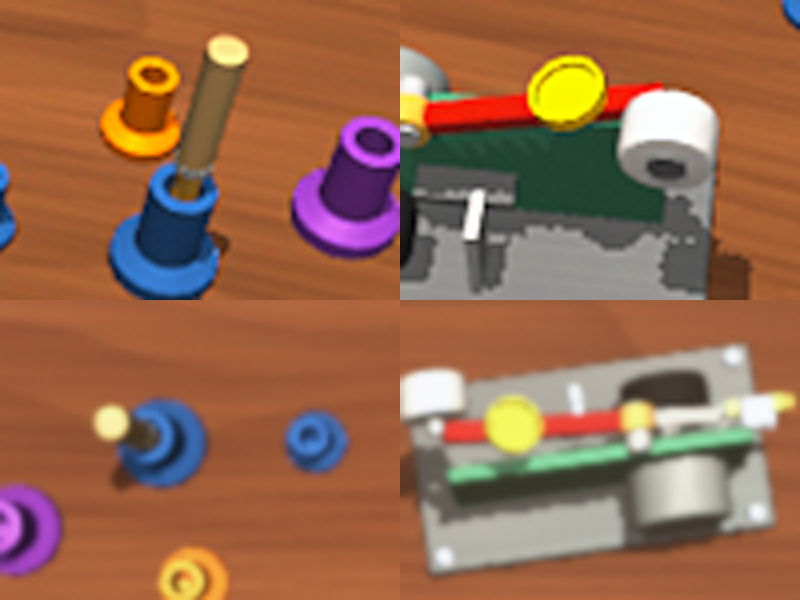

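Run:
```python
from h import *
S=cam("scene");T=cam("top"); 
for n,a,b in [("ptop",(407,192.5),(178,225.5)),("rim",(396.2,227),(188.5,229.3)),("dish",(281.8,257.5),(263.5,151))]:
    x,e=tri([ray(S,a),ray(T,b)]);print(n,x.round(4),np.round(e,4))
print("foot",atz(ray(S,(390.8,243)),.012),atz(ray(T,(190.5,230.8)),.012))
P=[atz(ray(T,(235+(x-400)/4,120+(y-300)/4)),.014) for x,y in((733,355),(443,556),(757,512))];print(np.round(P,4))
d=P[0]-P[2];print("base x axis deg",np.degrees(np.arctan2(d[1],d[0])))
d=P[1]-P[2];print("base y axis deg",np.degrees(np.arctan2(d[1],d[0])))
s=sense();print(s["tcp_pos"],np.round(s["ee_rot"],3).tolist(),s["wrist_force"],s["time_s"])
for n,uv in(("file",(378,234)),("tin",(154,175))):print(n,atz(ray(T,uv),.05))
cv2.imwrite("pics/wrist1.png",capture("wrist"))
```

```text
ptop [0.4054 0.2639 0.1721] [0.0006 0.0006]
rim [0.4046 0.261  0.0625] [0.0032 0.0032]
dish [0.6004 0.0644 0.1389] [0.0003 0.0003]
foot [0.4097823  0.26249869 0.012     ] [0.4046402  0.26148002 0.012     ]
[[ 0.681  -0.0803  0.014 ]
 [ 0.5359  0.1158  0.014 ]
 [ 0.5712 -0.0983  0.014 ]]
base x axis deg 9.302181160219378
base y axis deg 99.35475582080144
[0.2608129  0.56759971 0.2913855 ] [[0.909, -0.418, -0.001], [-0.418, -0.909, -0.002], [0.0, 0.002, -1.0]] [-1.04402579 -0.04164231 -0.54612866] 0.15
file [ 0.40456735 -0.23916156  0.05      ]
tin [0.54894405 0.35880005 0.05      ]
```

```bash
python3 -m inch '[{"hand":0,"slide":[5,-11,0],"yaw":0},{"hand":0,"slide":[5,-11,0],"yaw":0},{"hand":0,"slide":[10,-22,0],"yaw":0},{"hand":0,"slide":[10,-22,0],"yaw":0},{"hand":0,"slide":[14.4,-30.4,-2],"yaw":0},{"hand":0,"slide":[14.4,-30.4,-2],"yaw":0},{"hand":0,"slide":[14.4,-30.4,-2],"yaw":0},{"hand":0,"slide":[14.4,-30.4,-2],"yaw":0},{"hand":0,"slide":[14.4,-30.4,-2],"yaw":0}]'
python3 - <<'E'
from h import *
s=sense();c=cam("wrist",s);cv2.imwrite("pics/wrist2.png",capture("wrist"))
print(s["tcp_pos"],s["joint_velocities"])
for X in((.405,.263,.176),(.405,.263,.131),(.4055,.261,.07)):print(proj(c,X))
E
```

```text
time_s: 1.32
tcp_pos: [0.4048, 0.2649, 0.2725]
ee_rot: [[0.909, -0.416, 0.0], [-0.416, -0.909, 0.001], [0.0, -0.001, -1.0]]
wrist_force: [-0.7, -0.2, -0.1]
gripper_width: 1.001
[0.40477892 0.26488237 0.27249295] [ 0.31731692  0.03102222 -0.14934694  0.03354381 -0.07099376  0.2256133 ]
[285.93124666 245.76083002]
[285.16241137 221.69242859]
[286.43657719 198.52543507]
```

View pics/wrist2.png

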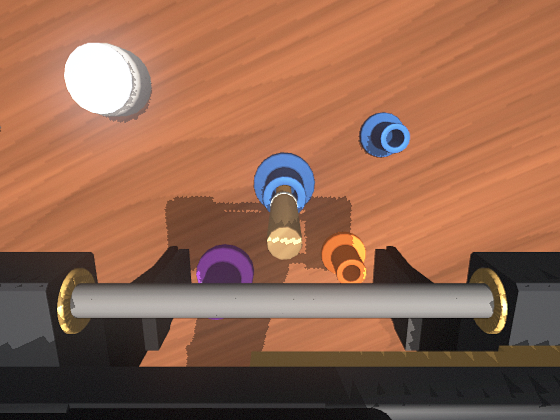

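The wrist view puts the pusher top at (285,243) and the cup rim at (284,193). Both are within 3 mm of the prediction, so I'll descend and grip.

```bash
python3 -m inch '[{"hand":0,"slide":[0.2,-0.1,-3],"yaw":0},{"hand":0,"slide":[0.2,-0.1,-6],"yaw":0},{"hand":0,"slide":[0.2,-0.1,-8.7],"yaw":0},{"hand":0,"slide":[0.2,-0.1,-8.7],"yaw":0},{"hand":0,"slide":[0.2,-0.1,-8.7],"yaw":0}]'; python3 -m inch '[{"hand":1,"slide":[0,0,0],"yaw":0},{"hand":1,"slide":[0,0,0],"yaw":0},{"hand":1,"slide":[0,0,0],"yaw":0},{"hand":1,"slide":[0,0,0],"yaw":0},{"hand":1,"slide":[0,0,0],"yaw":0},{"hand":1,"slide":[0,0,0],"yaw":0},{"hand":1,"slide":[0,0,0],"yaw":0},{"hand":1,"slide":[0,0,0],"yaw":0}]'
```

```text
time_s: 2.0
tcp_pos: [0.4073, 0.2639, 0.1863]
ee_rot: [[0.909, -0.416, 0.001], [-0.416, -0.909, 0.001], [0.001, -0.002, -1.0]]
wrist_force: [0.2, 0.6, 0.7]
gripper_width: 1.001
time_s: 3.0
tcp_pos: [0.4069, 0.2628, 0.1852]
ee_rot: [[0.909, -0.418, -0.0], [-0.418, -0.909, -0.0], [-0.0, 0.0, -1.0]]
wrist_force: [0.4, -0.2, 0.6]
gripper_width: 0.225
```

```bash
python3 -m inch '[{"hand":1,"slide":[0,0,2],"yaw":0},{"hand":1,"slide":[0,0,4],"yaw":0},{"hand":1,"slide":[0,0,6],"yaw":0},{"hand":1,"slide":[0,0,8.5],"yaw":0},{"hand":1,"slide":[0,0,11],"yaw":0},{"hand":1,"slide":[0,0,14],"yaw":0},{"hand":1,"slide":[0,0,18],"yaw":0},{"hand":1,"slide":[0,0,18],"yaw":0},{"hand":1,"slide":[0,0,18],"yaw":0},{"hand":1,"slide":[0,0,18],"yaw":0}]'
python3 - <<'E'
from h import *
s=sense();print(s["tcp_pos"],s["wrist_force"]);a=capture("scene");b=capture("top");w=capture("wrist")
z=lambda i,x,y,w,h:cv2.resize(i[y:y+h,x:x+w],(400,300),interpolation=cv2.INTER_CUBIC)
cv2.imwrite("pics/crop2.png",np.vstack([np.hstack([z(a,350,110,160,120),z(a,320,180,160,120)]),np.hstack([z(b,100,160,160,120),z(w,0,0,560,420)])]))
t=np.array(s["tcp_pos"]);print("tip pred scene",proj(cam("scene"),t-[0,0,.177]))
E
```

```text
time_s: 4.25
tcp_pos: [0.4065, 0.2625, 0.3637]
ee_rot: [[0.909, -0.418, -0.002], [-0.418, -0.909, -0.002], [-0.001, 0.003, -1.0]]
wrist_force: [-0.7, -0.3, -1.6]
gripper_width: 0.223
[0.40653455 0.26248463 0.3637411 ] [-0.65653292 -0.25325359 -1.56183171]
tip pred scene [407.47004339 187.54541289]
```

View pics/crop2.png

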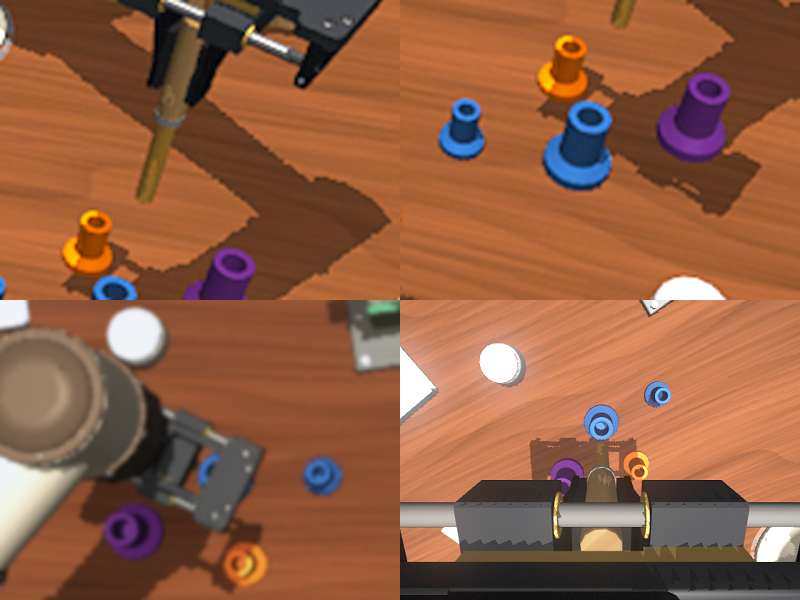

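The pusher is held nearly vertical and the blue cup still stands. The tip is at scene pixel (408,190), against (407.5,187.5) predicted. Next I'll go above the dish, staying high over the idler.

```bash
python3 -m inch '[{"hand":1,"slide":[4,-4,0.5],"yaw":0},{"hand":1,"slide":[8,-8,0.5],"yaw":0},{"hand":1,"slide":[12,-12,0.5],"yaw":0},{"hand":1,"slide":[16,-16,0.5],"yaw":0},{"hand":1,"slide":[18.5,-19,0.5],"yaw":0},{"hand":1,"slide":[19.4,-19.7,0],"yaw":0},{"hand":1,"slide":[19.4,-19.7,-1],"yaw":0},{"hand":1,"slide":[19.4,-19.7,-1.5],"yaw":0},{"hand":1,"slide":[19.4,-19.7,-1.5],"yaw":0},{"hand":1,"slide":[19.4,-19.7,-1.5],"yaw":0}]'
python3 - <<'E'
from h import *
s=sense();t=np.array(s["tcp_pos"]);a=capture("scene");s2=sense();w=capture("wrist")
z=lambda i,x,y,w,h:cv2.resize(i[y:y+h,x:x+w],(400,300),interpolation=cv2.INTER_CUBIC)
cv2.imwrite("pics/crop3.png",np.hstack([z(a,230,190,100,75),z(w,210,120,160,120)]))
print(t,s["wrist_force"]);W=cam("wrist",s2)
for n,X in(("tip",t-[0,0,.177]),("dish floor",[.6004,.0655,.137])):
  u=proj(cam("scene"),X);v=proj(W,X);print(n,((u-[230,190])*4).round(1),((v-[210,120])*2.5+[400,0]).round(1))
E
```

```text
time_s: 5.65
tcp_pos: [0.6007, 0.0666, 0.3509]
ee_rot: [[0.909, -0.416, 0.001], [-0.416, -0.909, 0.0], [0.001, -0.001, -1.0]]
wrist_force: [-0.0, 0.2, -0.8]
gripper_width: 0.227
[0.60069406 0.06661332 0.35089321] [-0.00807266  0.19438277 -0.81939477]
tip [210.5 226.3] [581.1 224. ]
dish floor [208.9 272.9] [584.2 195.4]
```

View pics/crop3.png

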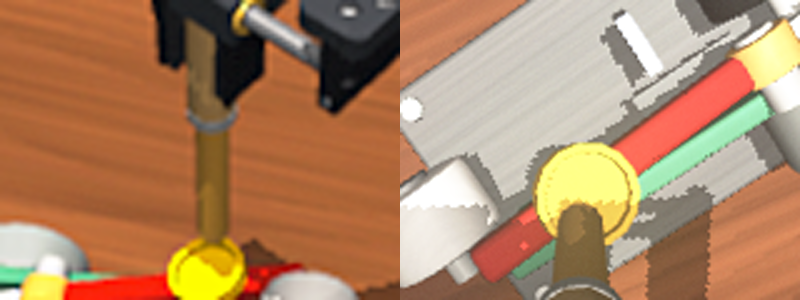

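The tip is over the dish: in the wrist crop the tip is at (580,225) and the dish centre at (586,194), both as predicted. I'll lower it, following the dish's arc.

```bash
python3 -m inch '[{"hand":1,"slide":[0,0,-1.5],"yaw":0},{"hand":1,"slide":[0,0,-2.5],"yaw":0},{"hand":1,"slide":[0,0,-3.2],"yaw":0},{"hand":1,"slide":[0,0,-3.8],"yaw":0},{"hand":1,"slide":[0,0.1,-4.4],"yaw":0},{"hand":1,"slide":[-0.1,0.2,-5],"yaw":0},{"hand":1,"slide":[-0.1,0.2,-5],"yaw":0},{"hand":1,"slide":[-0.1,0.2,-5],"yaw":0}]'
```

```text
time_s: 6.75
tcp_pos: [0.6005, 0.0686, 0.3011]
ee_rot: [[0.909, -0.417, 0.003], [-0.417, -0.909, 0.001], [0.002, -0.002, -1.0]]
wrist_force: [-1.6, 2.2, 4.5]
gripper_width: 0.224
```

```bash
python3 -m inch '[{"hand":1,"slide":[0,0.1,-0.5],"yaw":0},{"hand":1,"slide":[-0.1,0.2,-1],"yaw":0},{"hand":1,"slide":[-0.1,0.3,-1.4],"yaw":0},{"hand":1,"slide":[-0.1,0.4,-1.8],"yaw":0},{"hand":1,"slide":[-0.1,0.4,-2.1],"yaw":0},{"hand":1,"slide":[-0.1,0.4,-2.1],"yaw":0},{"hand":1,"slide":[-0.1,0.4,-2.1],"yaw":0},{"hand":1,"slide":[-0.1,0.4,-2.1],"yaw":0}]'
python3 - <<'E'
from h import *
s=sense();t=np.array(s["tcp_pos"]);a=capture("scene");s2=sense();w=capture("wrist")
z=lambda i,x,y,w,h:cv2.resize(i[y:y+h,x:x+w],(400,300),interpolation=cv2.INTER_CUBIC)
cv2.imwrite("pics/crop4.png",np.hstack([z(a,230,215,100,75),z(w,210,90,160,120)]))
print(t,s["wrist_force"],s["moment"]);W=cam("wrist",s2)
d=np.array([-.1625,.987,0]);pv=np.array([.6131,-.0117,.105])
for th in(.3,.36,.42,.48):
  g=.3-th;X=pv+d*(.085*np.cos(g)-.01*np.sin(g))+[0,0,.085*np.sin(g)+.01*np.cos(g)]
  I=X+(d*np.cos(g)+[0,0,np.sin(g)])*.047-(d*-np.sin(g)+[0,0,np.cos(g)])*.01
  f=lambda q:((proj(cam("scene"),q)-[230,215])*4).round(1)
  print(th,X.round(4),f(X),"idler",f(I),((proj(W,X)-[210,90])*2.5+[400,0]).round(1))
E
```

```text
time_s: 7.75
tcp_pos: [0.5999, 0.0714, 0.2814]
ee_rot: [[0.909, -0.417, 0.004], [-0.417, -0.909, -0.001], [0.004, -0.001, -1.0]]
wrist_force: [-1.7, -0.6, 7.9]
gripper_width: 0.219
[0.59986439 0.07142201 0.28142695] [-1.70186791 -0.55683997  7.89491662] [-0.08957944  0.61401831 -0.01143429]
0.3 [0.5993 0.0722 0.115 ] [223.5 201.3] idler [322.7 223. ] [579.8 312.4]
0.36 [0.5992 0.0726 0.1099] [224.5 207.4] idler [321.4 232.2] [578.5 308.6]
0.42 [0.5992 0.0728 0.1048] [224.8 213.5] idler [319.3 241.1] [578.2 304.3]
0.48 [0.5992 0.0726 0.0996] [224.4 219.5] idler [316.1 249.7] [578.6 299.6]
```

View pics/crop4.png

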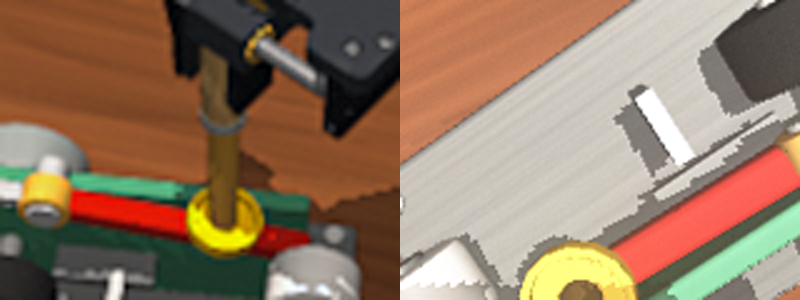

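The scene crop shows the tip inside the dish, with the dish centre at (224,220). That pixel fits an angle near 0.48, while the force suggests about 0.38–0.45. I'll press a few mm more until the force shows the stop.

```bash
python3 -m inch '[{"hand":1,"slide":[0,0,-0.2],"yaw":0},{"hand":1,"slide":[0,0,-0.2],"yaw":0},{"hand":1,"slide":[0,0,-0.2],"yaw":0},{"hand":1,"slide":[0,0,-0.2],"yaw":0}]';python3 -m inch '[{"hand":1,"slide":[0,0,-0.2],"yaw":0},{"hand":1,"slide":[0,0,-0.2],"yaw":0},{"hand":1,"slide":[0,0,-0.2],"yaw":0},{"hand":1,"slide":[0,0,-0.2],"yaw":0}]'
```

```text
time_s: 8.35
tcp_pos: [0.5999, 0.0714, 0.2796]
ee_rot: [[0.909, -0.417, 0.004], [-0.417, -0.909, -0.001], [0.004, -0.001, -1.0]]
wrist_force: [-1.1, -0.5, 9.1]
gripper_width: 0.223
time_s: 8.85
tcp_pos: [0.6, 0.0713, 0.2792]
ee_rot: [[0.909, -0.416, 0.005], [-0.416, -0.909, -0.001], [0.006, -0.001, -1.0]]
wrist_force: [-2.8, -0.1, 14.3]
gripper_width: 0.224
```

The force jumped from 9 to 14 N with only 0.4 mm of travel, which means the end stop. I'll hold briefly and take a last look.

```bash
python3 -m inch '[{"hand":1,"slide":[0,0,0],"yaw":0},{"hand":1,"slide":[0,0,0],"yaw":0},{"hand":1,"slide":[0,0,0],"yaw":0},{"hand":1,"slide":[0,0,0],"yaw":0},{"hand":1,"slide":[0,0,0],"yaw":0},{"hand":1,"slide":[0,0,0],"yaw":0},{"hand":1,"slide":[0,0,0],"yaw":0},{"hand":1,"slide":[0,0,0],"yaw":0}]'
python3 - <<'E'
from h import *
a=capture("scene")
cv2.imwrite("pics/crop5.png",cv2.resize(a[170:320,150:450],(800,400),interpolation=cv2.INTER_CUBIC))
E
```

```text
time_s: 9.85
tcp_pos: [0.6, 0.0713, 0.2792]
ee_rot: [[0.909, -0.417, 0.005], [-0.417, -0.909, -0.001], [0.006, -0.001, -1.0]]
wrist_force: [-3.6, 0.8, 14.1]
gripper_width: 0.221
```

View pics/crop5.png

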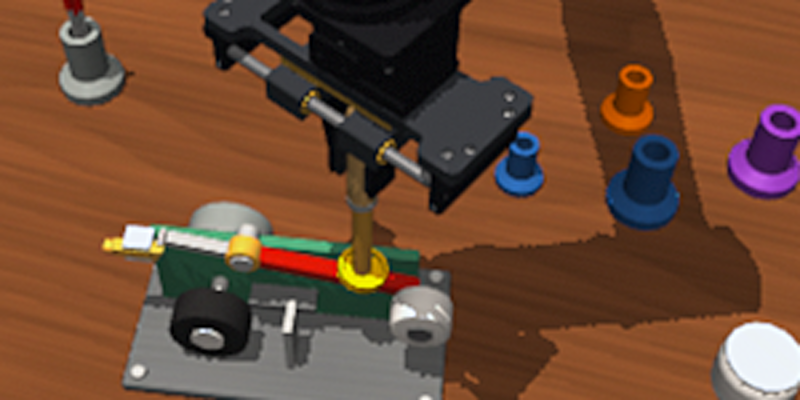

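The tip sits centred in the dish at (362,270), the red arm is below level, the blue cup stands at (643,180), and the file cup and tin look undisturbed. The force is steady at 14 N, so I'm handing in.

```bash
python3 -c "from station import finish_job;print(finish_job())"
```

```text
the job is handed in; nothing more can be done
None
```

I pulled the pusher out of the blue cup and pressed the red arm down with its tip in the yellow dish, as far as the end stop. I handed in at about 9.9 s, still gripping the pusher and holding the arm down; no verdict is reported.

**Arm at the stop:** on the last step the force rose from 9 to 14 N with only 0.4 mm of travel. It then held steady at 14 N for a second. I could not read the joint angle itself. The dish's position in the picture fitted about 0.48 rad. Before that last press, the force alone (about 8–9.5 N) had suggested a little less.

**Grip and tip:** the gripper opening stayed at about 0.22, or 19–20 mm, which matches the 20 mm handle. The picture shows the tip centred in the dish.

**Other things on the bench:** the last picture shows the blue cup upright, and the file cup and tin looked undisturbed. The soldering block was not in that picture, but the robot never went near it.

**One disagreement:** after the lift, the tip appeared about 3–5 mm lower in the scene view than predicted. That was well within the dish's play and caused no trouble.

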